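# Sort the icing things after decorating

## Robot

A 6-joint arm with a two-finger parallel gripper is mounted at the origin on a cart in front of the work surface, level with it; the furniture and walls round the work are solid. World frame = base frame: x ahead of the robot, y to its left, z up, the work surface at z = 0. Lengths are in m, angles in degrees, forces in N, time in s.
With the tool pointing down it reaches from about 0.35 to 0.875 m from the base axis. Payload 4.2 kg.
Tool frame: the origin (TCP) lies on the centre line of the jaws, within the pads' length; the fingertips stand 25 mm ahead of it and the grasp point (between the pads) lies 6 mm ahead of it; z points along the fingers, y is the line along which they close (so a half turn about z gives the same grasp; the last joint's range is limited). The gripper opens to 87 mm and grips with 3 to 60 N. Pads are 19 mm wide; open, the fingers measure 117 mm over their backs; the gripper's body (75 mm by 190 mm) begins 51 mm behind the grasp point.
Start: joints at [89.072, 22.042, 0.453, 0, -68.411, -14.817], TCP at [0.17, 0.602, 0.248] pointing down, gripper open.
Joint ranges: [-179.83, 179.83], [-69.29, 118.12], [-61.27, 80.66], [-181.25, 117.63], [-171.15, -9.14], [-177.46, 177.46]. Speed limits (degrees/s): [159.86, 159.86, 180, 180, 180, 180].

## Interface

Orientations are given as a 3x3 rotation matrix whose columns are the frame's x, y, z axes.
In Python, from station import r gives the robot as it stands.
- The arm moves only by the tool move_arm, never from a script. Its argument "series" is a list of rows, each an object with "grip": the opening, from 0 (shut) to 1 (fully open); "xyz": the shift along the tool's x, y, z in mm, a list of three; "angular": the turn, a rotation vector about the tool's x, y, z in rad, a list of three. A call has 1 to 10 rows; each row is the pose to reach, as a shift and turn from the pose commanded when the call began, along the tool's axes at that moment; what a row does not reach only later rows make up. A row lasts 1/10 s, in which the tool goes at most 50 mm and 8.59 degrees, less where a joint would pass 70% of its speed; a pose out of reach is approached as far as the arm can. A call with a gripper value outside its range is refused whole. The fingers move at their own pace and stop on an object; the grip force is fixed at half the most. Time passes only in rows, so rows that repeat a pose let the fingers close. It gives the time, the measured TCP pose, the force, the opening and the grip force at its end, in the units of the state.
- r.sense(): the state, without advancing time (a new reading comes with each control period).
- r.capture(name): name is "scene" or "top"; returns a dict with "img" (384x512x3 uint8, red, green, blue), "camera_matrix" (3x3 intrinsics, pixels), "k1" (the pictures are not rectified: a ray, as slopes to the right and down, at radius r is drawn at 1 + k1 r^2 times it, then the intrinsics apply), "rvec" (rotation vector, rad) and "tvec" (3), from world to camera coordinates, as OpenCV has them. Camera axes: x right, y down, z forward; pixel columns grow to the right and rows downward; lengths in m; the calibration is good to about 2 mm. A picture is of the moment at which its call begins. There is no depth.
- r.finish_job(): hands the job in; it is judged then, once.
The state is a dict: "time_s": time; "joints": joint angles; "joint_velocities": joint speeds; "effort": joint torques, N m; "tcp_pos": TCP position; "ee_rot": TCP orientation; "wrist_force": force on the tool from outside, world axes, zero at the start; "moment": the same for the moment, N m; "gripper_width": opening from 0.0 (shut) to 1.0 (fully open); "gripper_force": force on a finger pad.
Only numpy, scipy, OpenCV 4.12 (cv2) and the standard library are available. Lean on these libraries where they do the work, as an engineer would, in place of code of your own. Each camera call takes 0.05 s, during which the arm holds its last target. There are 200 camera calls.

## Task

Sort the handful left on the worktop: stand both piping nozzles and the coupler upright in the deeper, wider wooden tray, lay the teaspoon flat and lengthwise in the shallow, narrower wooden tray, and lay the marker lengthwise on the notebook, wholly within its page. Leave the scissors where they lie.

Things in the scene. Friction and masses are not known exactly. Their poses are not given: they have to be found in the camera images.
- nozzle_a: steel piping nozzle, a cone 34 mm tall, 20 mm wide at the foot and about 10 mm at its tip, standing on its wide end on the worktop; 20 g. Origin: centre of its foot; z up along its axis. The same kind as nozzle_b (only the tip's cut differs).
- nozzle_b: steel piping nozzle, a cone 34 mm tall, 20 mm wide at the foot and about 10 mm at its tip, standing on its wide end on the worktop; 20 g. Origin: centre of its foot; z up along its axis.
- coupler: white plastic nozzle coupler, 26 mm tall, a ribbed collar 27 mm wide at the foot with a narrower neck on top (shorter and wider than the nozzles), standing on its wide end on the worktop; 20 g. Origin: centre of its foot; z up along its axis.
- teaspoon: steel teaspoon lying on the worktop, 132 mm long (along its x), 26 mm across the bowl, 9 mm high; 10 to 20 mm wide for gripping near its middle; 30 g. Origin: middle of its length and width, on the underside; z up.
- marker: white marker with a black cap lying on the worktop, round, 135 mm long (along its y), 17 mm thick; 20 g; it can roll. Origin: middle of its length, on the underside at the start (it turns with the marker if that rolls, so up to 16 mm above its underside).
- parts_tray: open tray of light wood for icing parts, fixed: 116 mm (its x) by 156 mm (its y) by 20 mm high, walls 6 mm thick, floor 6 mm thick, so 104 x 144 mm inside, 14 mm deep; the wider and deeper of the two trays. Origin: centre of its underside; z up.
- spoon_tray: open tray of light wood for the teaspoon, fixed: 92 mm (its x) by 180 mm (its y) by 14 mm high, walls 6 mm thick, floor 6 mm thick, so 80 x 168 mm inside, 8 mm deep; the longer, narrower and shallower of the two trays. Origin: centre of its underside; z up.
- notebook: white spiral-bound notebook lying flat, written page upmost, fixed: 210 mm (along its x) by 152 mm (along its y), its top face 11 mm above the worktop (14 mm at the wire spiral, along the +y long edge). Origin: centre of its underside; z up.
- scissors: scissors with yellow handles lying flat, 206 x 84 x 11 mm, at the right near the front edge (not the pair far off by the sink, which is part of the room); a bystander, to be left alone. Origin: its centre.

How it is judged:
By the outcome, as a careful person would: the job done as asked, in the order asked, and still so for the second after the job is handed in, with the robot touching nothing.
It also fails if it takes over 109 s, if anything falls off the work surface, if the arm or the gripper's body presses on something with over 40 N, if the wrist force passes 120 N, or if a joint passes its speed limit or range.

## Working session

There is one attempt and no reset: what is moved stays moved. The work goes in short steps, Python scripts to look and compute and a tool call to move; the robot and the scene stay as the last step left them, time stands still between calls to the robot, and variables do not carry over. Pictures are saved under pics/ and viewed, at most 14 in all, crops included, and the job is handed in when it is done.

Besides the shell and the picture viewer there is one more tool, called after "Emit:" as name(argument=value, ...), one argument or row to a line, values as JSON. move_arm: Moves the arm, as the interface text tells. Its arguments: {"type":"object","properties":{"series":{"type":"array"}},"required":["series"]}

```bash
mkdir -p pics; ls; cat > h.py <<'E'
import numpy as np, cv2
from station import r
def cap(name,fn=None):
    c=r.capture(name)
    if fn: cv2.imwrite('pics/'+fn,cv2.cvtColor(c['img'],cv2.COLOR_RGB2BGR))
    return c
def ray(c,uv,z=0.):
    K=np.array(c['camera_matrix']);k=float(np.ravel(c['k1'])[0])
    out=[]
    R=cv2.Rodrigues(np.array(c['rvec'],float))[0];t=np.array(c['tvec'],float).ravel()
    for u,v in np.atleast_2d(uv):
        d=np.array([(u-K[0,2])/K[0,0],(v-K[1,2])/K[1,1]]);s=d.copy()
        for _ in range(20): s=d/(1+k*(s@s))
        w=R.T@np.array([s[0],s[1],1]);o=-R.T@t
        out.append(o+w*(z-o[2])/w[2])
    return np.array(out)
def proj(c,P):
    R=cv2.Rodrigues(np.array(c['rvec'],float))[0];t=np.array(c['tvec'],float).ravel()
    q=np.atleast_2d(P)@R.T+t; s=q[:,:2]/q[:,2:]
    s=s*(1+float(np.ravel(c['k1'])[0])*(s**2).sum(1,keepdims=True))
    K=np.array(c['camera_matrix']);return s*[K[0,0],K[1,1]]+[K[0,2],K[1,2]]
E
python3 - <<'E'
from h import *
for n in('scene','top'):
    c=cap(n,n+'0.png');print(n,c['camera_matrix'],c['k1'],ray(c,[[256,192],[0,0],[511,0],[0,383],[511,383]]).round(3).tolist())
    R=cv2.Rodrigues(np.array(c['rvec'],float))[0];print('cam',-R.T@np.array(c['tvec']).ravel())
    i=cv2.imread('pics/'+n+'0.png');cv2.imwrite('pics/'+n+'0b.png',cv2.resize(i,(800,600)))
s=r.sense();print(s)
E
```

```text
pics
scene [[369.02110134   0.         257.64415807]
 [  0.         369.02110134 192.65331902]
 [  0.           0.           1.        ]] -0.0410685320310567 [[0.548, -0.041, 0.0], [0.237, 6.462, 0.0], [5.412, 1.521, 0.0], [-0.185, -0.273, 0.0], [0.585, -0.809, 0.0]]
cam [ 0.03165194 -0.82942871  0.66288958]
top [[457.33361015   0.         255.54363435]
 [  0.         457.33361015 189.18400625]
 [  0.           0.           1.        ]] -0.07140342685651871 [[0.496, -0.126, 0.0], [1.049, 0.641, 0.0], [1.09, -0.882, 0.0], [-0.048, 0.572, 0.0], [-0.029, -0.854, 0.0]]
cam [ 0.40620322 -0.10713213  1.26559729]
{'time_s': 0.1, 'joints': array([ 8.90730480e+01,  2.20848029e+01,  3.87828660e-01, -2.43812604e-02,
       -6.84107762e+01, -1.48171705e+01]), 'joint_velocities': array([-0.02224754, -0.08098527,  0.1303702 ,  0.1472167 ,  0.00020905,
        0.04234428]), 'effort': array([ 7.96219479e-05, -3.91688275e+01,  1.87934840e+01,  4.23187941e+00,
        1.34295342e-02, -7.35493313e-05]), 'tcp_pos': array([0.16943501, 0.60108976, 0.24658923]), 'ee_rot': array([[ 9.62440500e-01, -2.71492363e-01, -4.26051659e-04],
       [-2.71492680e-01, -9.62438680e-01, -1.87391961e-03],
       [ 9.87062684e-05,  1.91920604e-03, -9.99998153e-01]]), 'wrist_force': array([-0.14202663, -0.06251443,  0.49122845]), 'moment': array([-0.00930904,  0.00036323, -0.02566057]), 'gripper_force': 0.0, 'gripper_width': 0.9980891488999712}
```

View pics/top0b.png

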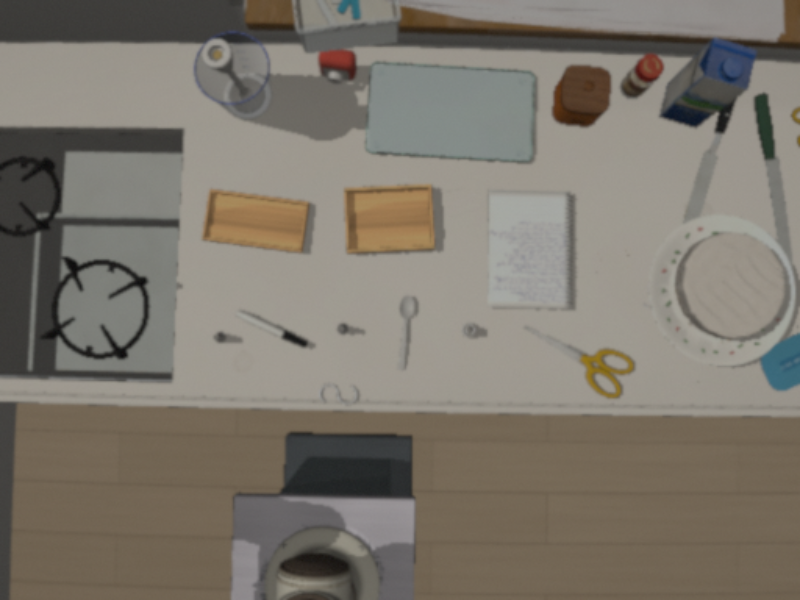

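View pics/scene0b.png

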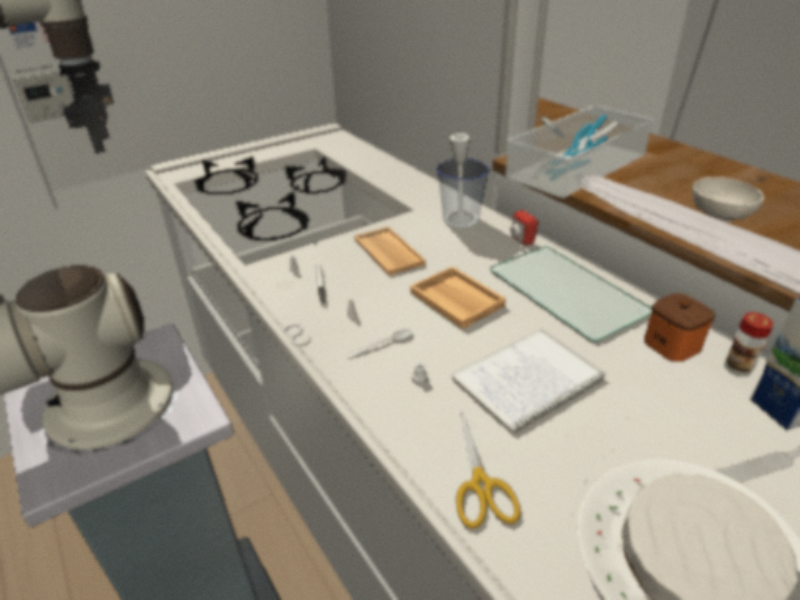

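The top view (800x600 scale) shows the nozzles at about (221,338) and (345,329), the coupler at (473,331), the spoon from (408,300) to (403,366), and the marker from (240,312) to (312,347). The spoon tray is near (257,221), the parts tray near (390,219) and the notebook near (530,250). Next I'll measure them.

```bash
python3 - <<'E'
from h import *
c=cap('top');i=c['img']
hsv=cv2.cvtColor(i,cv2.COLOR_RGB2HSV)
s=.64
def rect(m,z,name):
    n,l,st,ce=cv2.connectedComponentsWithStats(m)
    for k in range(1,n):
        if st[k,4]<40: continue
        p=np.argwhere(l==k)[:,::-1].astype(np.float32)
        w=ray(c,p,z)[:,:2].astype(np.float32)
        (cx,cy),(a,b),ang=cv2.minAreaRect(w)
        box=cv2.boxPoints(((cx,cy),(a,b),ang)); e=box[1]-box[0];f=box[2]-box[1]
        e=e if np.linalg.norm(e)>np.linalg.norm(f) else f
        print(name,np.round([cx,cy,a,b],4),'long-axis deg',round(np.degrees(np.arctan2(e[1],e[0])),1),st[k].tolist())
m=cv2.inRange(hsv,(8,70,90),(25,255,255)); roi=np.zeros_like(m); roi[115:168,120:285]=255
rect(m&roi,.016,'tray')
# notebook: locally adaptive
g=cv2.cvtColor(i,cv2.COLOR_RGB2GRAY)
print('bg',i[200,230],i[180,200],'page',i[128,320])
cv2.imwrite('pics/a.png',cv2.resize(cv2.cvtColor(i[110:250,120:390],cv2.COLOR_RGB2BGR),None,fx=2.96,fy=2.96,interpolation=cv2.INTER_NEAREST))
d=cap('scene');j=d['img']
cv2.imwrite('pics/b.png',cv2.resize(cv2.cvtColor(j[135:275,165:395],cv2.COLOR_RGB2BGR),None,fx=3.4,fy=3.4,interpolation=cv2.INTER_NEAREST))
E
```

```text
tray [ 0.6402 -0.1032  0.1176  0.1568] long-axis deg -85.9 [220, 118, 59, 44, 2374]
tray [0.6316 0.1336 0.1803 0.0919] long-axis deg 83.6 [130, 121, 68, 41, 2129]
bg [159 154 146] [159 154 144] page [166 168 163]
```

View pics/a.png

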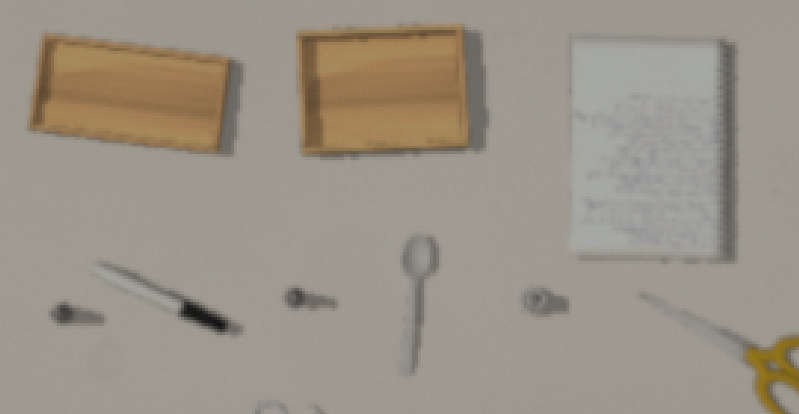

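View pics/b.png

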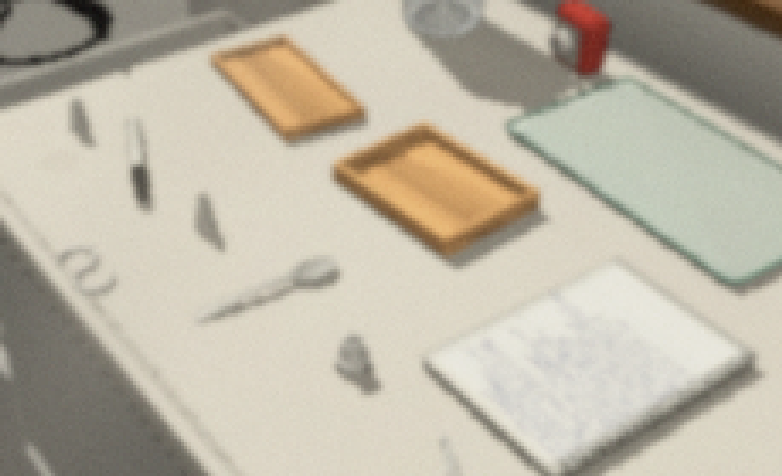

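Crop a shows the nozzles at (63,314) and (296,297), the coupler at (538,301), the spoon's bowl tip at (421,235) and handle end at (407,373), and the marker running from (96,263) to (240,330). The notebook corners are about (571,37), (720,40), (571,250) and (735,260), with the spiral on the right. Crop b shows the same standing parts with shadows to their right.

```bash
python3 - <<'E'
from h import *
c=cap('top');d=cap('scene')
A=lambda p:(np.atleast_2d(p)+.5)/2.96+[120,110]-.5
B=lambda p:(np.atleast_2d(p)+.5)/3.4+[165,135]-.5
for n,p,q,z in [('nA',(63,314),(75,101),.034),('nB',(296,297),(203,197),.034),('coup',(538,301),(352,340),.026)]:
    print(n,'mid',ray(c,A(p),z/2).round(4),'tip from scene',ray(d,B(q),z).round(4))
sp=ray(c,A([(421,235),(407,373)]),.004);print('spoon',sp.round(4),np.linalg.norm(sp[0]-sp[1]),sp.mean(0))
e=sp[0]-sp[1];print(np.degrees(np.arctan2(e[1],e[0])))
m=ray(c,A([(96,263),(240,330)]),.009);e=m[1]-m[0];print('marker',m.round(4),np.linalg.norm(e),m.mean(0),np.degrees(np.arctan2(e[1],e[0])))
nb=ray(c,A([(571,37),(735,42),(735,261),(571,253)]),.011);print('nb',nb.round(4).tolist(),nb.mean(0))
# segmented marker & spoon
i=c['img'].astype(float);bg=np.array([159,154,145.])
diff=np.abs(cv2.GaussianBlur(i,(3,3),0)-cv2.medianBlur(c['img'],31)).sum(2)
for n,(x0,y0,x1,y1),z in [('nA',(132,205,160,225),.017),('nB',(212,202,240,220),.017),('coup',(290,203,318,221),.013),('spoon',(252,186,272,240),.004),('marker',(148,194,206,226),.009)]:
    w=np.zeros(diff.shape,np.uint8);w[y0:y1,x0:x1]=diff[y0:y1,x0:x1]>22
    p=np.argwhere(w)[:,::-1].astype(np.float32)
    W=ray(c,p,z)[:,:2];print(n,len(p),cv2.minAreaRect(W.astype(np.float32)),'mean',W.mean(0))
E
```

```text
nA mid [[0.4234 0.1869 0.017 ]] tip from scene [[0.4236 0.1872 0.034 ]]
nB mid [[ 0.4436 -0.0277  0.017 ]] tip from scene [[ 0.4436 -0.0293  0.034 ]]
coup mid [[ 0.4444 -0.2515  0.013 ]] tip from scene [[ 0.446  -0.2487  0.026 ]]
spoon [[ 0.5042 -0.1422  0.004 ]
 [ 0.3755 -0.1315  0.004 ]] 0.12916944712105827 [ 0.4398665  -0.13682841  0.004     ]
-4.72776193557345
marker [[0.4716 0.1597 0.009 ]
 [0.4122 0.0239 0.009 ]] 0.1481577237936244 [0.4418911 0.0918122 0.009    ] -113.60512804200201
nb [[0.6941, -0.2803, 0.011], [0.6935, -0.4368, 0.011], [0.4853, -0.4364, 0.011], [0.4897, -0.282, 0.011]] [ 0.59066616 -0.35887594  0.011     ]
nA 141 ((0.42440032958984375, 0.17443306744098663), (0.024539247155189514, 0.05227227881550789), 1.2511498928070068) mean [0.42307738 0.17658968]
nB 138 ((0.44217362999916077, -0.0408145934343338), (0.053147364407777786, 0.023322761058807373), 84.04029846191406) mean [ 0.44185123 -0.03794755]
coup 158 ((0.444132536649704, -0.2572394907474518), (0.030172264203429222, 0.04680781811475754), 1.1074610948562622) mean [ 0.44396023 -0.25687043]
spoon 379 ((0.439625084400177, -0.1422908902168274), (0.12955056130886078, 0.03596920892596245), 1.1087006330490112) mean [ 0.44921992 -0.13908888]
marker 371 ((0.43976086378097534, 0.09383617341518402), (0.1500144749879837, 0.05963851884007454), 86.0487060546875) mean [0.43377185 0.0879582 ]
```

```bash
cat >> h.py <<'E'
from scipy.spatial.transform import Rotation as Ro
def go(*targets,s=None):
    s=s or r.sense();R=s['ee_rot'];p=s['tcp_pos']
    print('t',s['time_s'],'p',p.round(4),'psi',round(np.degrees(np.arctan2(R[1,0],R[0,0])),1),'w',round(s['gripper_width'],3),'F',np.round(s['wrist_force'],1),s['gripper_force'])
    for x,y,z,psi in targets:
        a=np.radians(psi);X=np.array([np.cos(a),np.sin(a),0]);Z=np.array([0,0,-1.])
        T=np.c_[X,np.cross(Z,X),Z]
        print((R.T@(np.array([x,y,z])-p)*1e3).round(1).tolist(),Ro.from_matrix(R.T@T).as_rotvec().round(4).tolist())
E
python3 -c "
from h import *
go((.4235,.187,.12,-90))"
```

```text
t 0.3 p [0.1695 0.6014 0.2472] psi -15.7 w 1.002 F [-0.   0.4 -0.1] 0.0
[356.9, 329.8, 127.5] [0.0005, -0.0005, 1.2959]
```

Emit:
move_arm(
  series=[
    {"grip": 0.55,"xyz": [357,330,127.5],"angular": [0,0,1.296]},
    {"grip": 0.55,"xyz": [357,330,127.5],"angular": [0,0,1.296]},
    {"grip": 0.55,"xyz": [357,330,127.5],"angular": [0,0,1.296]},
    {"grip": 0.55,"xyz": [357,330,127.5],"angular": [0,0,1.296]},
    {"grip": 0.55,"xyz": [357,330,127.5],"angular": [0,0,1.296]},
    {"grip": 0.55,"xyz": [357,330,127.5],"angular": [0,0,1.296]},
    {"grip": 0.55,"xyz": [357,330,127.5],"angular": [0,0,1.296]},
    {"grip": 0.55,"xyz": [357,330,127.5],"angular": [0,0,1.296]},
    {"grip": 0.55,"xyz": [357,330,127.5],"angular": [0,0,1.296]},
    {"grip": 0.55,"xyz": [357,330,127.5],"angular": [0,0,1.296]},
  ],
)

```text
time_s: 1.3
tcp_pos: [0.4231, 0.1876, 0.1206]
ee_rot: [[-0.001, -1.0, 0.001], [-1.0, 0.001, 0.001], [-0.001, -0.001, -1.0]]
wrist_force: [1.1, 0.4, -0.2]
gripper_width: 0.55
gripper_force: 0.0
```

```bash
python3 -c "
from h import *
go((.4235,.187,.12,-90),(.4235,.187,.028,-90))"
```

```text
t 1.3 p [0.4231 0.1876 0.1206] psi -90.1 w 0.55 F [ 1.1  0.4 -0.2] 0.0
[0.6, -0.4, 0.6] [-0.0009, 0.0007, -0.0009]
[0.7, -0.3, 92.6] [-0.0009, 0.0007, -0.0009]
```

Emit:
move_arm(
  series=[
    {"grip": 0.55,"xyz": [0,0,45],"angular": [0,0,0]},
    {"grip": 0.55,"xyz": [0,0,80],"angular": [0,0,0]},
    {"grip": 0.55,"xyz": [0.5,0,92.5],"angular": [0,0,0]},
    {"grip": 0.5,"xyz": [0.5,0,92.5],"angular": [0,0,0]},
    {"grip": 0.1,"xyz": [0.5,0,92.5],"angular": [0,0,0]},
    {"grip": 0.1,"xyz": [0.5,0,92.5],"angular": [0,0,0]},
    {"grip": 0.1,"xyz": [0.5,0,92.5],"angular": [0,0,0]},
    {"grip": 0.1,"xyz": [0.5,0,92.5],"angular": [0,0,0]},
    {"grip": 0.1,"xyz": [0.5,0,92.5],"angular": [0,0,0]},
  ],
)

```text
time_s: 2.2
tcp_pos: [0.4224, 0.1889, 0.0285]
ee_rot: [[0.0, -1.0, 0.001], [-1.0, -0.0, 0.001], [-0.001, -0.001, -1.0]]
wrist_force: [-0.1, 0.3, 1.5]
gripper_width: 0.192
gripper_force: 29.7
```

Emit:
move_arm(
  series=[
    {"grip": 0.1,"xyz": [0,0,-30],"angular": [0,0,0]},
    {"grip": 0.1,"xyz": [0,0,-70],"angular": [0,0,0]},
    {"grip": 0.1,"xyz": [247,-215,-70],"angular": [0,0,0]},
    {"grip": 0.1,"xyz": [247,-215,-70],"angular": [0,0,0]},
    {"grip": 0.1,"xyz": [247,-215,-70],"angular": [0,0,0]},
    {"grip": 0.1,"xyz": [247,-215,-70],"angular": [0,0,0]},
    {"grip": 0.1,"xyz": [247,-215,-70],"angular": [0,0,0]},
    {"grip": 0.1,"xyz": [247,-215,-70],"angular": [0,0,0]},
    {"grip": 0.1,"xyz": [247,-215,-70],"angular": [0,0,0]},
    {"grip": 0.1,"xyz": [247,-215,-70],"angular": [0,0,0]},
  ],
)

```text
time_s: 3.2
tcp_pos: [0.6391, -0.0614, 0.0975]
ee_rot: [[-0.004, -1.0, 0.001], [-1.0, 0.004, -0.0], [0.0, -0.001, -1.0]]
wrist_force: [-0.9, 0.3, -0.9]
gripper_width: 0.188
gripper_force: 29.6
```

```bash
python3 -c "
from h import *
go((.637,-.058,.0355,-90))
c=cap('scene');u=proj(c,[.637,-.058,.08])[0].astype(int);print(u)
i=cv2.cvtColor(c['img'],cv2.COLOR_RGB2BGR)[u[1]-50:u[1]+60,u[0]-75:u[0]+75]
cv2.imwrite('pics/c.png',cv2.resize(i,None,fx=4,fy=4,interpolation=cv2.INTER_CUBIC))"
```

```text
t 3.2 p [ 0.6391 -0.0614  0.0975] psi -90.2 w 0.188 F [-0.9  0.3 -0.9] 29.585786852522418
[-3.4, 2.1, 62.0] [-0.0007, -0.0004, -0.0043]
[282 163]
```

View pics/c.png

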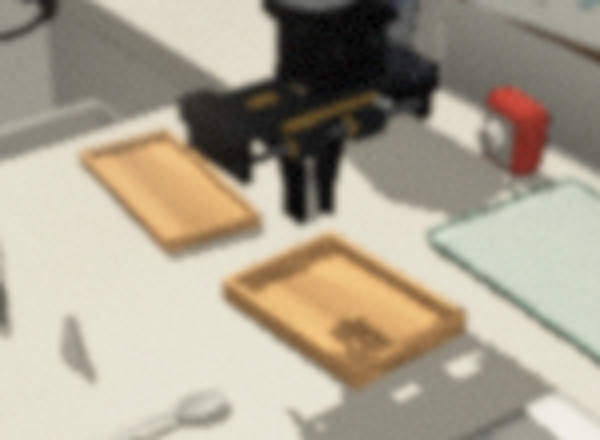

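The nozzle is held between the fingers (305,190), looks upright, and hangs above the parts tray, so I'll lower it.

Emit:
move_arm(
  series=[
    {"grip": 0.1,"xyz": [-1,1,30],"angular": [0,0,0]},
    {"grip": 0.1,"xyz": [-1,1,52],"angular": [0,0,0]},
    {"grip": 0.1,"xyz": [-1,1,59],"angular": [0,0,0]},
    {"grip": 0.1,"xyz": [-1,1,61.5],"angular": [0,0,0]},
    {"grip": 0.1,"xyz": [-1,1,61.5],"angular": [0,0,0]},
    {"grip": 0.25,"xyz": [-1,1,61.5],"angular": [0,0,0]},
    {"grip": 0.36,"xyz": [-1,1,61.5],"angular": [0,0,0]},
    {"grip": 0.36,"xyz": [-1,1,61.5],"angular": [0,0,0]},
  ],
)

```text
time_s: 4.05
tcp_pos: [0.6367, -0.0572, 0.0376]
ee_rot: [[-0.0, -1.0, 0.002], [-1.0, 0.0, 0.0], [-0.0, -0.002, -1.0]]
wrist_force: [-0.2, 0.4, -0.5]
gripper_width: 0.333
gripper_force: 0.0
```

```bash
python3 -c "
from h import *
go((.4436,-.0285,.1,-90),(.637,-.058,.1,-90))"
```

```text
t 4.05 p [ 0.6367 -0.0572  0.0376] psi -90.0 w 0.333 F [-0.2  0.4 -0.5] 0.0
[-28.8, 193.1, -62.7] [-0.0016, 0.0002, -0.0]
[0.7, -0.3, -62.4] [-0.0016, 0.0002, -0.0]
```

Emit:
move_arm(
  series=[
    {"grip": 0.36,"xyz": [0,0,-30],"angular": [0,0,0]},
    {"grip": 0.5,"xyz": [0,0,-65],"angular": [0,0,0]},
    {"grip": 0.55,"xyz": [-28.8,193,-65],"angular": [0,0,0]},
    {"grip": 0.55,"xyz": [-28.8,193,-65],"angular": [0,0,0]},
    {"grip": 0.55,"xyz": [-28.8,193,-65],"angular": [0,0,0]},
    {"grip": 0.55,"xyz": [-28.8,193,-65],"angular": [0,0,0]},
    {"grip": 0.55,"xyz": [-28.8,193,-65],"angular": [0,0,0]},
    {"grip": 0.55,"xyz": [-28.8,193,-65],"angular": [0,0,0]},
  ],
)

```text
time_s: 4.85
tcp_pos: [0.4433, -0.0284, 0.1027]
ee_rot: [[0.001, -1.0, 0.002], [-1.0, -0.001, 0.0], [-0.0, -0.002, -1.0]]
wrist_force: [-0.3, 0.3, -0.6]
gripper_width: 0.55
gripper_force: 0.0
```

```bash
python3 -c "
from h import *
go((.4436,-.0285,.0285,-90))
c=cap('scene');u=proj(c,[.637,-.103,.02])[0].astype(int);print(u)
i=cv2.cvtColor(c['img'],cv2.COLOR_RGB2BGR)[u[1]-55:u[1]+75,u[0]-100:u[0]+75]
cv2.imwrite('pics/d.png',cv2.resize(i,None,fx=4,fy=4,interpolation=cv2.INTER_CUBIC))"
```

```text
t 4.85 p [ 0.4433 -0.0284  0.1027] psi -89.9 w 0.55 F [-0.3  0.3 -0.6] 0.0
[0.2, -0.2, 74.2] [-0.0023, 0.0003, 0.0014]
[290 186]
```

View pics/d.png

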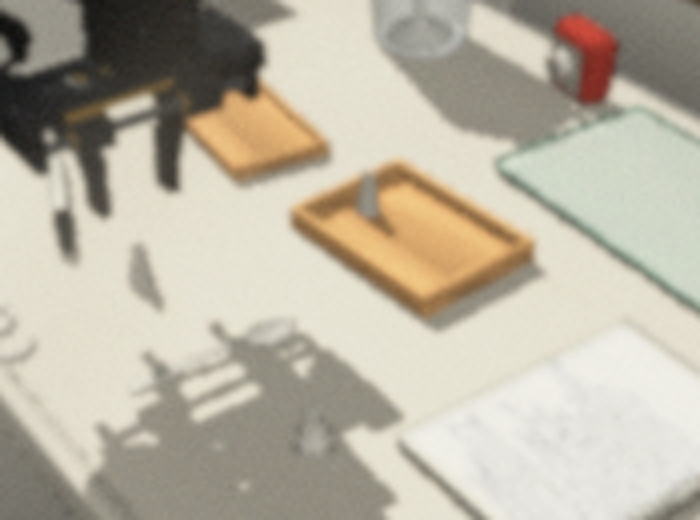

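Nozzle a stands upright in the tray at (370,195). Nozzle b, at (140,260), is between and below the fingers. I'll grasp b next.

Emit:
move_arm(
  series=[
    {"grip": 0.55,"xyz": [0,0,35],"angular": [0,0,0]},
    {"grip": 0.55,"xyz": [0,0,64],"angular": [0,0,0]},
    {"grip": 0.55,"xyz": [0,0,74.5],"angular": [0,0,0]},
    {"grip": 0.5,"xyz": [0,0,74.5],"angular": [0,0,0]},
    {"grip": 0.1,"xyz": [0,0,74.5],"angular": [0,0,0]},
    {"grip": 0.1,"xyz": [0,0,74.5],"angular": [0,0,0]},
    {"grip": 0.1,"xyz": [0,0,74.5],"angular": [0,0,0]},
    {"grip": 0.1,"xyz": [0,0,74.5],"angular": [0,0,0]},
    {"grip": 0.1,"xyz": [0,0,74.5],"angular": [0,0,0]},
  ],
)

```text
time_s: 5.8
tcp_pos: [0.4435, -0.0285, 0.0274]
ee_rot: [[-0.0, -1.0, 0.001], [-1.0, 0.0, 0.0], [-0.0, -0.001, -1.0]]
wrist_force: [-0.3, -0.1, -0.3]
gripper_width: 0.197
gripper_force: 29.6
```

```bash
python3 -c "
from h import *
go((.640,-.103,.1,-90))"
```

```text
t 5.8 p [ 0.4435 -0.0285  0.0274] psi -90.0 w 0.197 F [-0.3 -0.1 -0.3] 29.616227130750303
[74.5, -196.6, -72.5] [-0.0006, 0.0002, -0.0]
```

Emit:
move_arm(
  series=[
    {"grip": 0.1,"xyz": [0,0,-35],"angular": [0,0,0]},
    {"grip": 0.1,"xyz": [0,0,-70],"angular": [0,0,0]},
    {"grip": 0.1,"xyz": [74.5,-196.5,-70],"angular": [0,0,0]},
    {"grip": 0.1,"xyz": [74.5,-196.5,-70],"angular": [0,0,0]},
    {"grip": 0.1,"xyz": [74.5,-196.5,-70],"angular": [0,0,0]},
    {"grip": 0.1,"xyz": [74.5,-196.5,-70],"angular": [0,0,0]},
    {"grip": 0.1,"xyz": [74.5,-196.5,-70],"angular": [0,0,0]},
    {"grip": 0.1,"xyz": [74.5,-196.5,-70],"angular": [0,0,0]},
  ],
)

```text
time_s: 6.6
tcp_pos: [0.6404, -0.1037, 0.096]
ee_rot: [[-0.002, -1.0, -0.001], [-1.0, 0.002, 0.0], [-0.0, 0.001, -1.0]]
wrist_force: [-1.3, 1.0, -0.6]
gripper_width: 0.19
gripper_force: 29.6
```

```bash
python3 -c "
from h import *
go((.640,-.103,.0345,-90))"
```

```text
t 6.6 p [ 0.6404 -0.1037  0.096 ] psi -90.1 w 0.19 F [-1.3  1.  -0.6] 29.571274608424574
[-0.7, 0.3, 61.5] [0.0011, 0.0001, -0.0016]
```

Emit:
move_arm(
  series=[
    {"grip": 0.1,"xyz": [-0.5,0,30],"angular": [0,0,0]},
    {"grip": 0.1,"xyz": [-0.5,0,53],"angular": [0,0,0]},
    {"grip": 0.1,"xyz": [-0.5,0,60],"angular": [0,0,0]},
    {"grip": 0.1,"xyz": [-0.5,0,62.5],"angular": [0,0,0]},
    {"grip": 0.1,"xyz": [-0.5,0,62.5],"angular": [0,0,0]},
    {"grip": 0.25,"xyz": [-0.5,0,62.5],"angular": [0,0,0]},
    {"grip": 0.36,"xyz": [-0.5,0,62.5],"angular": [0,0,0]},
    {"grip": 0.36,"xyz": [-0.5,0,62.5],"angular": [0,0,0]},
  ],
)

```text
time_s: 7.4
tcp_pos: [0.6403, -0.1025, 0.0357]
ee_rot: [[0.0, -1.0, 0.002], [-1.0, -0.0, 0.0], [-0.0, -0.002, -1.0]]
wrist_force: [1.6, 0.4, -1.1]
gripper_width: 0.327
gripper_force: 0.0
```

```bash
python3 -c "
from h import *
go((.445,-.250,.1,-90))"
```

```text
t 7.4 p [ 0.6403 -0.1025  0.0357] psi -90.0 w 0.327 F [ 1.6  0.4 -1.1] 0.0
[147.5, 195.2, -64.7] [-0.0017, 0.0001, 0.0]
```

Emit:
move_arm(
  series=[
    {"grip": 0.36,"xyz": [0,0,-30],"angular": [0,0,0]},
    {"grip": 0.5,"xyz": [0,0,-65],"angular": [0,0,0]},
    {"grip": 0.6,"xyz": [147.5,195,-65],"angular": [0,0,0]},
    {"grip": 0.6,"xyz": [147.5,195,-65],"angular": [0,0,0]},
    {"grip": 0.6,"xyz": [147.5,195,-65],"angular": [0,0,0]},
    {"grip": 0.6,"xyz": [147.5,195,-65],"angular": [0,0,0]},
    {"grip": 0.6,"xyz": [147.5,195,-65],"angular": [0,0,0]},
    {"grip": 0.6,"xyz": [147.5,195,-65],"angular": [0,0,0]},
    {"grip": 0.6,"xyz": [147.5,195,-65],"angular": [0,0,0]},
  ],
)

```text
time_s: 8.3
tcp_pos: [0.4446, -0.2508, 0.1005]
ee_rot: [[-0.002, -1.0, 0.002], [-1.0, 0.002, -0.001], [0.001, -0.002, -1.0]]
wrist_force: [0.2, -0.9, 0.9]
gripper_width: 0.604
gripper_force: 0.0
```

```bash
python3 -c "
from h import *
go((.445,-.250,.0285,-90))
c=cap('scene');u=proj(c,[.55,-.15,.02])[0].astype(int);print(u)
i=cv2.cvtColor(c['img'],cv2.COLOR_RGB2BGR)[u[1]-75:u[1]+75,u[0]-100:u[0]+100]
cv2.imwrite('pics/e.png',cv2.resize(i,None,fx=4,fy=4,interpolation=cv2.INTER_CUBIC))"
```

```text
t 8.3 p [ 0.4446 -0.2508  0.1005] psi -90.1 w 0.604 F [ 0.2 -0.9  0.9] 0.0
[-0.9, -0.2, 72.0] [-0.0017, -0.0006, -0.0016]
[277 203]
```

View pics/e.png

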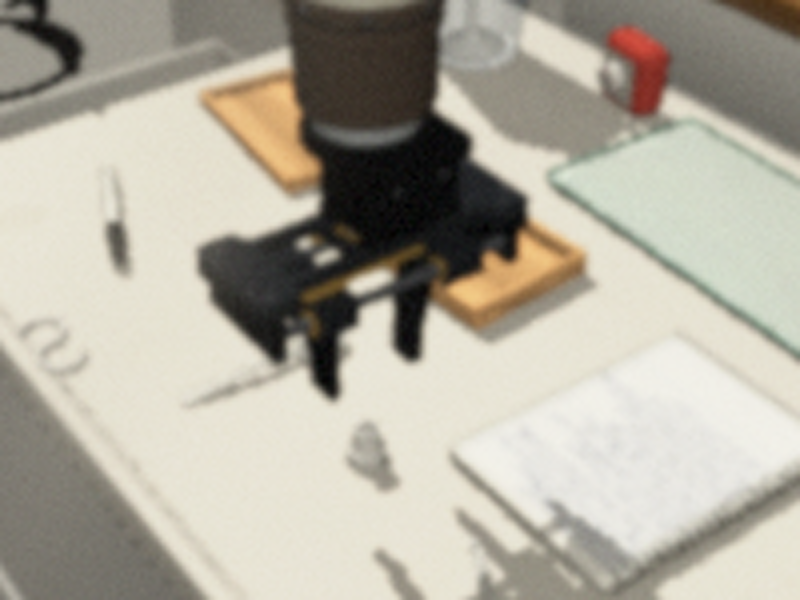

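The coupler (368,450) sits below the open fingers; nozzle b is hidden behind the arm for now.

Emit:
move_arm(
  series=[
    {"grip": 0.6,"xyz": [-1,0,35],"angular": [0,0,0]},
    {"grip": 0.6,"xyz": [-1,0,63],"angular": [0,0,0]},
    {"grip": 0.6,"xyz": [-1,0,73],"angular": [0,0,0]},
    {"grip": 0.6,"xyz": [-1,0,73],"angular": [0,0,0]},
    {"grip": 0.15,"xyz": [-1,0,73],"angular": [0,0,0]},
    {"grip": 0.15,"xyz": [-1,0,73],"angular": [0,0,0]},
    {"grip": 0.15,"xyz": [-1,0,73],"angular": [0,0,0]},
    {"grip": 0.15,"xyz": [-1,0,73],"angular": [0,0,0]},
    {"grip": 0.15,"xyz": [-1,0,73],"angular": [0,0,0]},
  ],
)

```text
time_s: 9.25
tcp_pos: [0.4451, -0.2491, 0.0269]
ee_rot: [[0.0, -1.0, 0.001], [-1.0, -0.0, -0.0], [0.0, -0.001, -1.0]]
wrist_force: [0.3, 0.1, 0.6]
gripper_width: 0.289
gripper_force: 30.0
```

```bash
python3 -c "
from h import *
go((.643,-.147,.1,-90))"
```

```text
t 9.25 p [ 0.4451 -0.2491  0.0269] psi -90.0 w 0.289 F [0.3 0.1 0.6] 30.000766570580026
[-102.0, -198.0, -72.9] [-0.0007, -0.0002, 0.0]
```

Emit:
move_arm(
  series=[
    {"grip": 0.15,"xyz": [0,0,-35],"angular": [0,0,0]},
    {"grip": 0.15,"xyz": [0,0,-70],"angular": [0,0,0]},
    {"grip": 0.15,"xyz": [-102,-198,-70],"angular": [0,0,0]},
    {"grip": 0.15,"xyz": [-102,-198,-70],"angular": [0,0,0]},
    {"grip": 0.15,"xyz": [-102,-198,-70],"angular": [0,0,0]},
    {"grip": 0.15,"xyz": [-102,-198,-70],"angular": [0,0,0]},
    {"grip": 0.15,"xyz": [-102,-198,-70],"angular": [0,0,0]},
    {"grip": 0.15,"xyz": [-102,-198,-70],"angular": [0,0,0]},
    {"grip": 0.15,"xyz": [-102,-198,-70],"angular": [0,0,0]},
  ],
)

```text
time_s: 10.15
tcp_pos: [0.6423, -0.1467, 0.0959]
ee_rot: [[0.0, -1.0, -0.002], [-1.0, -0.0, 0.0], [-0.0, 0.002, -1.0]]
wrist_force: [-0.8, -0.9, -1.0]
gripper_width: 0.288
gripper_force: 30.0
```

```bash
python3 -c "
from h import *
go((.643,-.147,.034,-90))"
```

```text
t 10.15 p [ 0.6423 -0.1467  0.0959] psi -90.0 w 0.288 F [-0.8 -0.9 -1. ] 29.991635281992046
[0.3, -0.9, 61.9] [0.0018, 0.0003, 0.0002]
```

Emit:
move_arm(
  series=[
    {"grip": 0.15,"xyz": [0,-0.5,30],"angular": [0,0,0]},
    {"grip": 0.15,"xyz": [0,-0.5,53],"angular": [0,0,0]},
    {"grip": 0.15,"xyz": [0,-0.5,60],"angular": [0,0,0]},
    {"grip": 0.15,"xyz": [0,-0.5,62],"angular": [0,0,0]},
    {"grip": 0.15,"xyz": [0,-0.5,62],"angular": [0,0,0]},
    {"grip": 0.32,"xyz": [0,-0.5,62],"angular": [0,0,0]},
    {"grip": 0.42,"xyz": [0,-0.5,62],"angular": [0,0,0]},
    {"grip": 0.42,"xyz": [0,-0.5,62],"angular": [0,0,0]},
  ],
)

```text
time_s: 10.95
tcp_pos: [0.6438, -0.147, 0.0357]
ee_rot: [[0.0, -1.0, 0.002], [-1.0, -0.0, -0.0], [0.0, -0.002, -1.0]]
wrist_force: [0.6, 0.8, -0.4]
gripper_width: 0.397
gripper_force: 0.0
```

```bash
python3 -c "
from h import *
go((.440,-.137,.1,-5),(.440,-.137,.1,-90))"
```

```text
t 10.95 p [ 0.6438 -0.147   0.0357] psi -90.0 w 0.397 F [ 0.6  0.8 -0.4] 0.0
[-10.0, 203.7, -64.7] [-0.0013, -0.0013, -1.4834]
[-10.0, 203.7, -64.7] [-0.0017, -0.0001, 0.0001]
```

Emit:
move_arm(
  series=[
    {"grip": 0.42,"xyz": [0,0,-30],"angular": [0,0,0]},
    {"grip": 0.5,"xyz": [0,0,-65],"angular": [0,0,0]},
    {"grip": 0.5,"xyz": [-10,204,-65],"angular": [0,0,-1.483]},
    {"grip": 0.5,"xyz": [-10,204,-65],"angular": [0,0,-1.483]},
    {"grip": 0.5,"xyz": [-10,204,-65],"angular": [0,0,-1.483]},
    {"grip": 0.5,"xyz": [-10,204,-65],"angular": [0,0,-1.483]},
    {"grip": 0.5,"xyz": [-10,204,-65],"angular": [0,0,-1.483]},
    {"grip": 0.5,"xyz": [-10,204,-65],"angular": [0,0,-1.483]},
    {"grip": 0.5,"xyz": [-10,204,-65],"angular": [0,0,-1.483]},
    {"grip": 0.5,"xyz": [-10,204,-65],"angular": [0,0,-1.483]},
  ],
)

```text
time_s: 11.95
tcp_pos: [0.4396, -0.137, 0.1004]
ee_rot: [[0.934, -0.356, 0.002], [-0.356, -0.934, -0.0], [0.002, -0.001, -1.0]]
wrist_force: [0.5, 0.4, -0.3]
gripper_width: 0.5
gripper_force: 0.0
```

```bash
python3 -c "
from h import *
go((.440,-.137,.1,-5))
c=cap('scene');u=proj(c,[.55,-.12,.02])[0].astype(int);print(u)
i=cv2.cvtColor(c['img'],cv2.COLOR_RGB2BGR)[u[1]-75:u[1]+75,u[0]-100:u[0]+100]
cv2.imwrite('pics/f.png',cv2.resize(i,None,fx=4,fy=4,interpolation=cv2.INTER_CUBIC))"
```

```text
t 11.95 p [ 0.4396 -0.137   0.1004] psi -20.9 w 0.5 F [ 0.5  0.4 -0.3] 0.0
[0.4, -0.1, 0.4] [-0.0004, -0.0016, -0.277]
[271 198]
```

View pics/f.png

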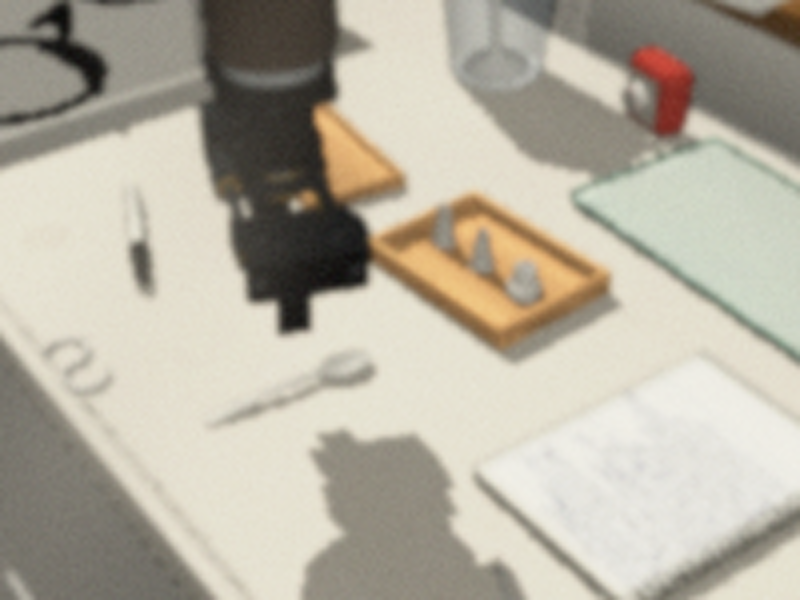

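All three parts stand upright in the tray at (447,228), (484,252) and (523,280). The spoon lies free below the gripper, between (215,422) and (372,360).

Emit:
move_arm(
  series=[
    {"grip": 0.5,"xyz": [0,0,20],"angular": [0,0,-0.277]},
    {"grip": 0.5,"xyz": [0,0,45],"angular": [0,0,-0.277]},
    {"grip": 0.5,"xyz": [0,0,68],"angular": [0,0,-0.277]},
    {"grip": 0.5,"xyz": [0,0,74],"angular": [0,0,-0.277]},
    {"grip": 0.5,"xyz": [0,0,74],"angular": [0,0,-0.277]},
    {"grip": 0.05,"xyz": [0,0,74],"angular": [0,0,-0.277]},
    {"grip": 0.05,"xyz": [0,0,74],"angular": [0,0,-0.277]},
    {"grip": 0.05,"xyz": [0,0,74],"angular": [0,0,-0.277]},
    {"grip": 0.05,"xyz": [0,0,74],"angular": [0,0,-0.277]},
    {"grip": 0.05,"xyz": [0,0,74],"angular": [0,0,-0.277]},
  ],
)

```text
time_s: 13.0
tcp_pos: [0.4396, -0.1371, 0.026]
ee_rot: [[0.996, -0.094, 0.001], [-0.094, -0.996, -0.0], [0.001, 0.0, -1.0]]
wrist_force: [0.3, -0.8, 2.2]
gripper_width: 0.21
gripper_force: 29.9
```

```bash
python3 -c "
from h import *
go((.632,.134,.1,-96.4),(.632,.134,.1,83.6),(.44,-.137,.1,-5))"
```

```text
t 13.0 p [ 0.4396 -0.1371  0.026 ] psi -5.4 w 0.21 F [ 0.3 -0.8  2.2] 29.941437713132473
[166.3, -287.9, -73.9] [-0.0005, -0.0005, 1.5887]
[166.3, -287.9, -73.9] [0.0005, -0.0005, -1.5529]
[0.5, -0.1, -74.0] [0.0, -0.0006, -0.0065]
```

Emit:
move_arm(
  series=[
    {"grip": 0.05,"xyz": [0,0,-30],"angular": [0,0,0]},
    {"grip": 0.05,"xyz": [0,0,-75],"angular": [0,0,0]},
    {"grip": 0.05,"xyz": [166,-288,-75],"angular": [0,0,1.589]},
    {"grip": 0.05,"xyz": [166,-288,-75],"angular": [0,0,1.589]},
    {"grip": 0.05,"xyz": [166,-288,-75],"angular": [0,0,1.589]},
    {"grip": 0.05,"xyz": [166,-288,-75],"angular": [0,0,1.589]},
    {"grip": 0.05,"xyz": [166,-288,-75],"angular": [0,0,1.589]},
    {"grip": 0.05,"xyz": [166,-288,-75],"angular": [0,0,1.589]},
    {"grip": 0.05,"xyz": [166,-288,-75],"angular": [0,0,1.589]},
    {"grip": 0.05,"xyz": [166,-288,-75],"angular": [0,0,1.589]},
  ],
)

```text
time_s: 14.0
tcp_pos: [0.6341, 0.1383, 0.0999]
ee_rot: [[0.285, -0.958, 0.002], [-0.958, -0.285, 0.001], [-0.0, -0.002, -1.0]]
wrist_force: [0.2, 0.3, -1.0]
gripper_width: 0.218
gripper_force: 29.9
```

```bash
python3 -c "
from h import *
go((.632,.134,.1,-96.4))"
```

```text
t 14.0 p [0.6341 0.1383 0.0999] psi -73.4 w 0.218 F [ 0.2  0.3 -1. ] 29.92616169329267
[3.5, 3.3, -0.1] [-0.0023, 0.0005, 0.401]
```

Emit:
move_arm(
  series=[
    {"grip": 0.05,"xyz": [0,0,0],"angular": [0,0,0.401]},
    {"grip": 0.05,"xyz": [0,0,0],"angular": [0,0,0.401]},
    {"grip": 0.05,"xyz": [0,0,0],"angular": [0,0,0.401]},
    {"grip": 0.05,"xyz": [0,0,0],"angular": [0,0,0.401]},
  ],
)

```text
time_s: 14.4
tcp_pos: [0.6312, 0.1341, 0.1002]
ee_rot: [[-0.109, -0.994, -0.001], [-0.994, 0.109, -0.0], [0.0, 0.001, -1.0]]
wrist_force: [0.3, 0.0, 0.4]
gripper_width: 0.216
gripper_force: 29.9
```

```bash
python3 -c "
from h import *
go((.632,.134,.033,-96.4))
c=cap('scene');u=proj(c,[.632,.134,.04])[0].astype(int);print(u)
i=cv2.cvtColor(c['img'],cv2.COLOR_RGB2BGR)[u[1]-50:u[1]+50,u[0]-70:u[0]+70]
cv2.imwrite('pics/g.png',cv2.resize(i,None,fx=5,fy=5,interpolation=cv2.INTER_CUBIC))"
```

```text
t 14.4 p [0.6312 0.1341 0.1002] psi -96.3 w 0.216 F [0.3 0.  0.4] 29.93475363778998
[-0.0, -0.9, 67.2] [0.0011, -0.0004, 0.0022]
[247 151]
```

View pics/g.png

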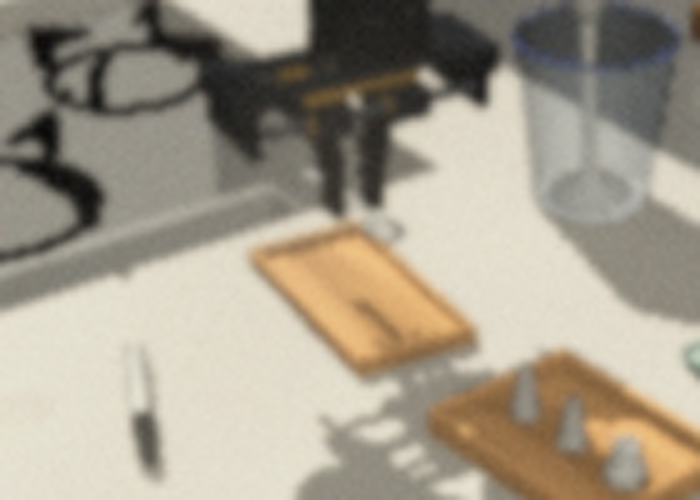

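The spoon is held level, with its bowl visible at (385,228), and it lines up with the tray. Lowering it now.

Emit:
move_arm(
  series=[
    {"grip": 0.05,"xyz": [0,0,30],"angular": [0,0,0]},
    {"grip": 0.05,"xyz": [0,0,55],"angular": [0,0,0]},
    {"grip": 0.05,"xyz": [0,0,64],"angular": [0,0,0]},
    {"grip": 0.05,"xyz": [0,0,67],"angular": [0,0,0]},
    {"grip": 0.05,"xyz": [0,0,67],"angular": [0,0,0]},
    {"grip": 0.28,"xyz": [0,0,67],"angular": [0,0,0]},
    {"grip": 0.38,"xyz": [0,0,67],"angular": [0,0,0]},
    {"grip": 0.38,"xyz": [0,0,67],"angular": [0,0,0]},
  ],
)

```text
time_s: 15.25
tcp_pos: [0.6321, 0.1344, 0.0348]
ee_rot: [[-0.109, -0.994, 0.002], [-0.994, 0.109, 0.001], [-0.001, -0.002, -1.0]]
wrist_force: [-0.2, -0.9, 0.4]
gripper_width: 0.347
gripper_force: 0.0
```

```bash
python3 -c "
from h import *
go((.4446,.098,.12,-113.6),(.4446,.098,.12,66.4))"
```

```text
t 15.25 p [0.6321 0.1344 0.0348] psi -96.3 w 0.347 F [-0.2 -0.9  0.4] 0.0
[56.5, 182.3, -85.6] [-0.0015, 0.0012, 0.3028]
[56.5, 182.3, -85.6] [-0.0017, -0.0022, -2.8388]
```

Emit:
move_arm(
  series=[
    {"grip": 0.38,"xyz": [0,0,-35],"angular": [0,0,0]},
    {"grip": 0.5,"xyz": [0,0,-80],"angular": [0,0,0]},
    {"grip": 0.5,"xyz": [56.5,182,-86],"angular": [0,0,0.303]},
    {"grip": 0.5,"xyz": [56.5,182,-86],"angular": [0,0,0.303]},
    {"grip": 0.5,"xyz": [56.5,182,-86],"angular": [0,0,0.303]},
    {"grip": 0.5,"xyz": [56.5,182,-86],"angular": [0,0,0.303]},
    {"grip": 0.5,"xyz": [56.5,182,-86],"angular": [0,0,0.303]},
    {"grip": 0.5,"xyz": [56.5,182,-86],"angular": [0,0,0.303]},
  ],
)

```text
time_s: 16.05
tcp_pos: [0.4447, 0.0981, 0.1209]
ee_rot: [[-0.4, -0.917, 0.003], [-0.917, 0.4, 0.001], [-0.002, -0.002, -1.0]]
wrist_force: [0.5, 0.8, 0.9]
gripper_width: 0.499
gripper_force: 0.0
```

```bash
python3 -c "
from h import *
go((.4446,.098,.03,-113.6))
c=cap('scene');u=proj(c,[.52,.1,.04])[0].astype(int);print(u)
i=cv2.cvtColor(c['img'],cv2.COLOR_RGB2BGR)[u[1]-60:u[1]+60,u[0]-70:u[0]+90]
cv2.imwrite('pics/i.png',cv2.resize(i,None,fx=5,fy=5,interpolation=cv2.INTER_CUBIC))"
```

```text
t 16.05 p [0.4447 0.0981 0.1209] psi -113.6 w 0.499 F [0.5 0.8 0.9] 0.0
[0.3, 0.2, 90.9] [-0.002, 0.0021, 0.0008]
[224 164]
```

View pics/i.png

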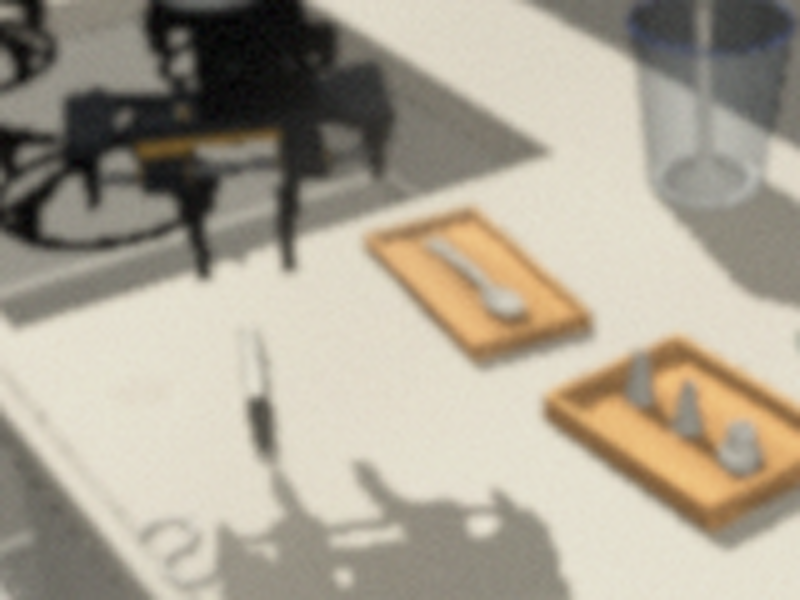

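The spoon lies flat and lengthwise in the shallow tray (440,240)-(505,305), the three parts are upright, and the marker lies below the gripper from (248,330) to (268,455).

Emit:
move_arm(
  series=[
    {"grip": 0.5,"xyz": [0,0,40],"angular": [0,0,0]},
    {"grip": 0.5,"xyz": [0,0,75],"angular": [0,0,0]},
    {"grip": 0.5,"xyz": [0,0,90],"angular": [0,0,0]},
    {"grip": 0.5,"xyz": [0,0,95],"angular": [0,0,0]},
    {"grip": 0.5,"xyz": [0,0,95],"angular": [0,0,0]},
    {"grip": 0.08,"xyz": [0,0,95],"angular": [0,0,0]},
    {"grip": 0.08,"xyz": [0,0,95],"angular": [0,0,0]},
    {"grip": 0.08,"xyz": [0,0,95],"angular": [0,0,0]},
    {"grip": 0.08,"xyz": [0,0,95],"angular": [0,0,0]},
    {"grip": 0.08,"xyz": [0,0,95],"angular": [0,0,0]},
  ],
)

```text
time_s: 17.1
tcp_pos: [0.4466, 0.0989, 0.0254]
ee_rot: [[-0.401, -0.916, 0.002], [-0.916, 0.401, 0.001], [-0.002, -0.002, -1.0]]
wrist_force: [-1.0, 1.8, 7.3]
gripper_width: 0.167
gripper_force: 30.8
```

```bash
python3 -c "
from h import *
go((.591,-.345,.12,-180),(.591,-.345,.12,0))
c=r.capture('top')
i=c['img']
# notebook axis: bright page edges on left side
g=cv2.GaussianBlur(i,(3,3),0).astype(float)
d=(g[:,:,2]-g[:,:,0])
m=((d>-8)&(g[:,:,1]>140)).astype(np.uint8);w=np.zeros_like(m);w[115:203,305:375]=m[115:203,305:375]
w=cv2.morphologyEx(cv2.morphologyEx(w,cv2.MORPH_OPEN,np.ones((3,3))),cv2.MORPH_CLOSE,np.ones((9,9)))
n,l,st,_=cv2.connectedComponentsWithStats(w);k=1+st[1:,4].argmax()
W=ray(c,np.argwhere(l==k)[:,::-1],.011)[:,:2].astype(np.float32);print(st[k],cv2.minAreaRect(W))"
```

```text
t 17.1 p [0.4466 0.0989 0.0254] psi -113.6 w 0.167 F [-1.   1.8  7.3] 30.7837427908089
[348.7, -310.2, -94.7] [-0.0004, 0.0024, 1.1587]
[348.7, -310.2, -94.7] [-0.0027, -0.0004, -1.9829]
[ 313  125   50   69 3376] ((0.5926149487495422, -0.35059821605682373), (0.1381828784942627, 0.19002623856067657), 89.94773864746094)
```

Emit:
move_arm(
  series=[
    {"grip": 0.08,"xyz": [0,0,-4],"angular": [0,0,0]},
    {"grip": 0.08,"xyz": [0,0,-15],"angular": [0,0,0]},
    {"grip": 0.08,"xyz": [0,0,-30],"angular": [0,0,0]},
    {"grip": 0.08,"xyz": [0,0,-30],"angular": [0,0,0]},
  ],
)

```text
time_s: 17.55
tcp_pos: [0.4467, 0.099, 0.0562]
ee_rot: [[-0.401, -0.916, 0.004], [-0.916, 0.401, 0.002], [-0.004, -0.003, -1.0]]
wrist_force: [-0.1, 0.7, -0.1]
gripper_width: 0.166
gripper_force: 30.0
```

```bash
python3 -c "
from h import *
go((.591,-.345,.12,-180),(.591,-.345,.12,0))
c=cap('scene');u=proj(c,[.46,.1,.04])[0].astype(int);print(u)
i=cv2.cvtColor(c['img'],cv2.COLOR_RGB2BGR)[u[1]-60:u[1]+50,u[0]-60:u[0]+60]
cv2.imwrite('pics/k.png',cv2.resize(i,None,fx=5,fy=5,interpolation=cv2.INTER_CUBIC))"
```

```text
t 17.55 p [0.4467 0.099  0.0562] psi -113.6 w 0.166 F [-0.1  0.7 -0.1] 29.978610231698894
[348.8, -310.2, -64.2] [-0.0005, 0.0052, 1.1587]
[348.8, -310.2, -64.2] [-0.0058, -0.0005, -1.9829]
[208 170]
```

View pics/k.png

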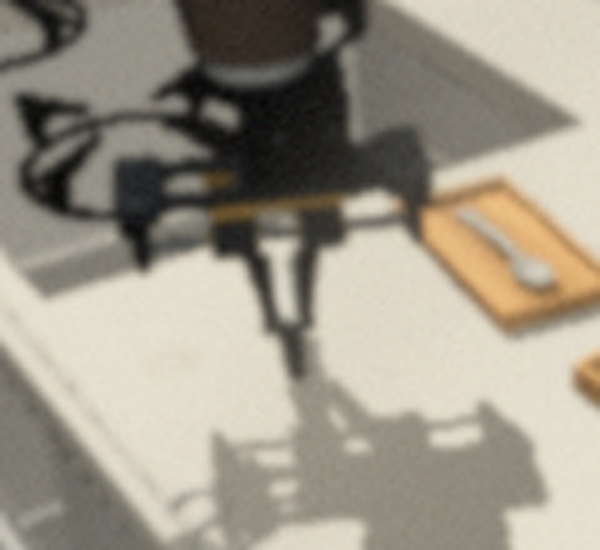

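The marker is held (black cap at (295,345), pointing toward the camera) and clear of the worktop.

Emit:
move_arm(
  series=[
    {"grip": 0.08,"xyz": [0,0,-45],"angular": [0,0,0]},
    {"grip": 0.08,"xyz": [348,-310,-64],"angular": [0,0,1.159]},
    {"grip": 0.08,"xyz": [348,-310,-64],"angular": [0,0,1.159]},
    {"grip": 0.08,"xyz": [348,-310,-64],"angular": [0,0,1.159]},
    {"grip": 0.08,"xyz": [348,-310,-64],"angular": [0,0,1.159]},
    {"grip": 0.08,"xyz": [348,-310,-64],"angular": [0,0,1.159]},
    {"grip": 0.08,"xyz": [348,-310,-64],"angular": [0,0,1.159]},
    {"grip": 0.08,"xyz": [348,-310,-64],"angular": [0,0,1.159]},
    {"grip": 0.08,"xyz": [348,-310,-64],"angular": [0,0,1.159]},
    {"grip": 0.08,"xyz": [348,-310,-64],"angular": [0,0,1.159]},
  ],
)

```text
time_s: 18.6
tcp_pos: [0.5841, -0.3318, 0.1166]
ee_rot: [[-1.0, 0.003, -0.001], [0.003, 1.0, 0.001], [0.001, 0.001, -1.0]]
wrist_force: [1.7, -0.0, 0.9]
gripper_width: 0.167
gripper_force: 30.0
```

Emit:
move_arm(
  series=[
    {"grip": 0.08,"xyz": [0,0,0],"angular": [0,0,0]},
    {"grip": 0.08,"xyz": [0,0,0],"angular": [0,0,0]},
  ],
)

```text
time_s: 18.8
tcp_pos: [0.5832, -0.3306, 0.1158]
ee_rot: [[-1.0, 0.003, -0.003], [0.003, 1.0, 0.001], [0.003, 0.001, -1.0]]
wrist_force: [-1.8, 1.4, -0.2]
gripper_width: 0.167
gripper_force: 30.0
```

```bash
python3 -c "
from h import *
go((.591,-.345,.0372,-180))
c=cap('scene');u=proj(c,[.591,-.345,.06])[0].astype(int);print(u)
i=cv2.cvtColor(c['img'],cv2.COLOR_RGB2BGR)[u[1]-60:u[1]+90,u[0]-100:u[0]+100]
cv2.imwrite('pics/l.png',cv2.resize(i,None,fx=4,fy=4,interpolation=cv2.INTER_CUBIC))"
```

```text
t 18.8 p [ 0.5832 -0.3306  0.1158] psi 179.8 w 0.167 F [-1.8  1.4 -0.2] 29.978291242650812
[-8.0, -14.4, 78.5] [0.0013, -0.0026, -0.0034]
[337 222]
```

View pics/l.png

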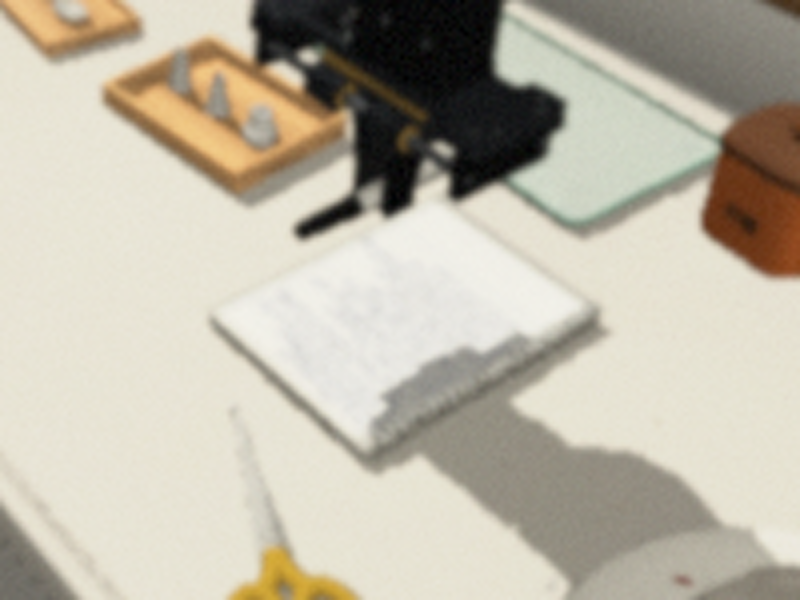

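The marker is held level above the notebook, with its black cap end at (297,232). The parts in the tray are still upright. I'll shift it over and lower it.

Emit:
move_arm(
  series=[
    {"grip": 0.08,"xyz": [-8,-14.5,20],"angular": [0,0,0]},
    {"grip": 0.08,"xyz": [-8,-14.5,45],"angular": [0,0,0]},
    {"grip": 0.08,"xyz": [-8,-14.5,65],"angular": [0,0,0]},
    {"grip": 0.08,"xyz": [-8,-14.5,72],"angular": [0,0,0]},
    {"grip": 0.08,"xyz": [-8,-14.5,75],"angular": [0,0,0]},
    {"grip": 0.08,"xyz": [-8,-14.5,75],"angular": [0,0,0]},
  ],
)

```text
time_s: 19.45
tcp_pos: [0.5923, -0.3434, 0.0436]
ee_rot: [[-1.0, -0.001, 0.001], [-0.001, 1.0, -0.0], [-0.001, -0.0, -1.0]]
wrist_force: [1.3, 0.3, -0.2]
gripper_width: 0.161
gripper_force: 30.0
```

```bash
python3 -c "
from h import *
go((.591,-.345,.037,-180))"
```

```text
t 19.45 p [ 0.5923 -0.3434  0.0436] psi -180.0 w 0.161 F [ 1.3  0.3 -0.2] 29.97834492672837
[1.3, -1.6, 6.6] [-0.0004, 0.0005, 0.0007]
```

Emit:
move_arm(
  series=[
    {"grip": 0.08,"xyz": [0,0,3],"angular": [0,0,0]},
    {"grip": 0.08,"xyz": [0,0,5],"angular": [0,0,0]},
    {"grip": 0.08,"xyz": [0,0,6],"angular": [0,0,0]},
    {"grip": 0.08,"xyz": [0,0,6],"angular": [0,0,0]},
    {"grip": 0.08,"xyz": [0,0,6],"angular": [0,0,0]},
  ],
)

```text
time_s: 19.95
tcp_pos: [0.5919, -0.3442, 0.0372]
ee_rot: [[-1.0, 0.001, 0.0], [0.001, 1.0, -0.0], [-0.0, -0.0, -1.0]]
wrist_force: [-0.0, -0.8, -0.3]
gripper_width: 0.165
gripper_force: 30.0
```

Emit:
move_arm(
  series=[
    {"grip": 0.08,"xyz": [0,0,0.7],"angular": [0,0,0]},
    {"grip": 0.08,"xyz": [0,0,0.7],"angular": [0,0,0]},
    {"grip": 0.18,"xyz": [0,0,0.7],"angular": [0,0,0]},
    {"grip": 0.22,"xyz": [0,0,0.7],"angular": [0,0,0]},
    {"grip": 0.22,"xyz": [0,0,0.7],"angular": [0,0,0]},
    {"grip": 0.27,"xyz": [0,0,0.7],"angular": [0,0,0]},
    {"grip": 0.32,"xyz": [0,0,0.7],"angular": [0,0,0]},
    {"grip": 0.36,"xyz": [0,0,0.7],"angular": [0,0,0]},
    {"grip": 0.36,"xyz": [0,0,0.7],"angular": [0,0,0]},
    {"grip": 0.36,"xyz": [0,0,0.7],"angular": [0,0,0]},
  ],
)

```text
time_s: 20.95
tcp_pos: [0.5919, -0.3441, 0.0364]
ee_rot: [[-1.0, 0.001, 0.0], [0.001, 1.0, -0.0], [-0.0, -0.0, -1.0]]
wrist_force: [0.4, 0.2, 0.5]
gripper_width: 0.355
gripper_force: 0.1
```

Emit:
move_arm(
  series=[
    {"grip": 0.36,"xyz": [0,0,-10],"angular": [0,0,0]},
    {"grip": 0.36,"xyz": [0,0,-40],"angular": [0,0,0]},
    {"grip": 0.36,"xyz": [0,0,-85],"angular": [0,0,0]},
    {"grip": 0.36,"xyz": [0,0,-130],"angular": [0,0,0]},
    {"grip": 0.5,"xyz": [0,50,-170],"angular": [0,0,0]},
    {"grip": 0.5,"xyz": [0,100,-170],"angular": [0,0,0]},
    {"grip": 0.5,"xyz": [60,130,-170],"angular": [0,0,0]},
    {"grip": 0.5,"xyz": [100,160,-170],"angular": [0,0,0]},
    {"grip": 0.5,"xyz": [150,190,-170],"angular": [0,0,0]},
    {"grip": 0.5,"xyz": [150,190,-170],"angular": [0,0,0]},
  ],
)

```text
time_s: 21.95
tcp_pos: [0.439, -0.1527, 0.2071]
ee_rot: [[-1.0, -0.0, 0.0], [-0.0, 1.0, 0.0], [-0.0, 0.0, -1.0]]
wrist_force: [1.1, 0.1, -0.3]
gripper_width: 0.5
gripper_force: 0.0
```

```bash
python3 -c "
from h import *
go()
c=cap('top');i=cv2.cvtColor(c['img'],cv2.COLOR_RGB2BGR)
cv2.imwrite('pics/m.png',cv2.resize(i[100:250,120:390],None,fx=2.96,fy=2.96,interpolation=cv2.INTER_CUBIC))
c=cap('scene');i=cv2.cvtColor(c['img'],cv2.COLOR_RGB2BGR)
cv2.imwrite('pics/n.png',cv2.resize(i[130:300,190:410],None,fx=3.5,fy=3.5,interpolation=cv2.INTER_CUBIC))"
```

```text
t 21.95 p [ 0.439  -0.1527  0.2071] psi -180.0 w 0.5 F [ 1.1  0.1 -0.3] 0.0
```

View pics/m.png

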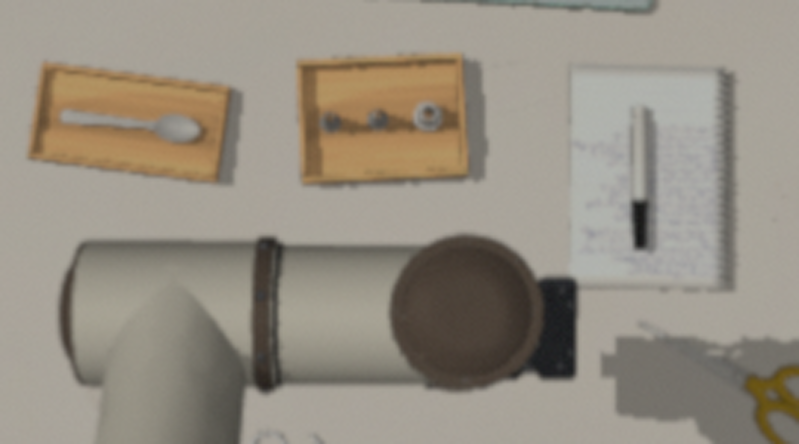

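View pics/n.png

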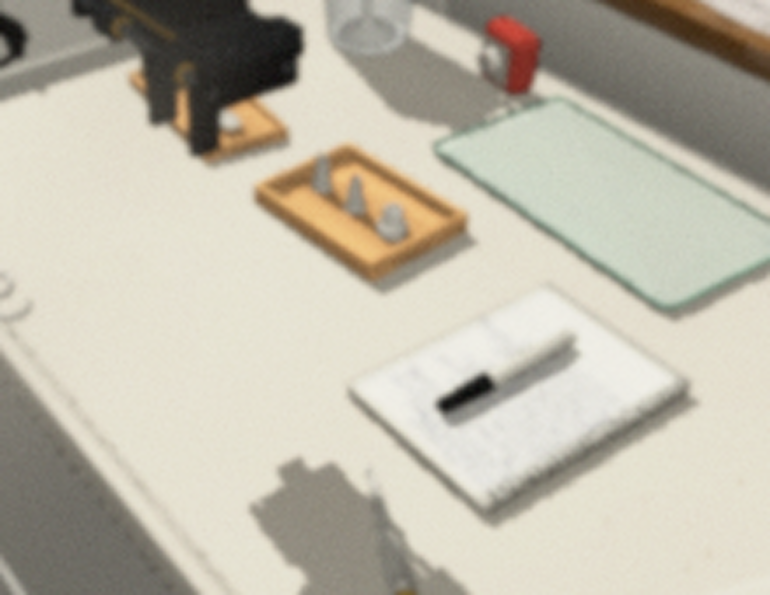

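The pictures show everything in place. The spoon lies lengthwise in its tray at (60-205,125), and the three parts stand upright in theirs at (333,121), (377,120) and (428,115). The marker is wholly on the page at (640,105-248), and the scissors haven't moved.

```bash
python3 -c "
from station import r
print(r.finish_job())"
```

```text
the job is handed in; nothing more can be done
None
```

I handed the job in at about 22 s of the 109 s: both nozzles and the coupler stand upright in the deeper tray, the teaspoon lies lengthwise in the shallow tray, the marker lies lengthwise within the notebook page, and the scissors were not touched.

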